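# Vent the vacuum pot and take its lid off

### The job

The wide, low vacuum pot on the repair desk is still under vacuum. Turn the vent tap on its lid a quarter turn counter-clockwise, as far as it goes, to let the air in, and leave it open; then lift the lid straight off by its black knob, keep it level, set it down gently with the knob up, wholly on the black square mat, and let go.

Things in the scene. Friction and masses are not known exactly. Their poses are not given: they have to be found in the camera images.
- vent_tap (a joint): Vent tap on the lid, a hinge about the lid's upright axis through the tap's bar. 0 = shut, bar pointing at the knob; grows counter-clockwise seen from above, to a stop at 1.571 (fully open, bar square to that line). Starts 0 to 0.15. Stiff (0.04 N m), stays where left. Until it is past about half open the vacuum holds the lid on: do not pull at it then.
- tap_bar (a point): Centre of the tap's grip: an upright flat steel bar 42 mm long (its x axis), 10 mm thick (its y axis), 24 mm tall; this point is half-way up. It stands 62 mm from the knob's axis, towards the lid's -x, and 32 mm above the lid's flat top.
- lid_knob (a point): Grip point on the axis of the black round knob (34 mm diameter, 40 mm tall) in the middle of the aluminium lid (180 mm diameter, about 0.55 kg): 24 mm above the lid's flat top, 52 mm above its lower edge. Axes: z up; tap towards -x; a dial gauge (32 mm diameter, 22 mm tall) 70 mm off towards +x; nothing beside the knob along y.
- jar: Wide, low clear jar under the lid, 162 mm diameter, 100 mm tall, fixed to the desk; origin at the centre of its underside. The lid's skirt reaches 22 mm down around its rim with 4 mm to spare, so the lid must rise 30 mm before going sideways. Jar and mat lie on opposite sides of the robot's x axis, either way round; things between them are under 60 mm tall.
- mat: Black rubber mat, 250 x 250 mm, 3 mm thick, fixed flat on the desk. The origin is the centre of its underside, z up, x and y along its edges.

How it is judged:
By the outcome, as a careful person would: the job done as asked, in the order asked, and still so for the second after the job is handed in, with the robot touching nothing.
It also fails if it takes over 54 s, if anything falls off the work surface, if the arm or the gripper's body presses on something with over 40 N, if the wrist force passes 120 N, or if a joint passes its speed limit or range.

### The arm

A 6-joint arm with a two-finger parallel gripper is mounted at the origin on the work surface. World frame = base frame: x ahead of the robot, y to its left, z up, the work surface at z = 0. Lengths are in m, angles in degrees, forces in N, time in s.
With the tool pointing down it reaches from about 0.4 to 0.825 m from the base axis. Payload 7 kg.
Tool frame: the origin (TCP) lies at the centre of the arm's flange, where the gripper is bolted on; the fingertips stand 178 mm ahead of it and the grasp point (between the pads) lies 159 mm ahead of it (tip_reach is the distance from the TCP to the fingertips, in m); z points along the fingers, y is the line along which they close (so a half turn about z gives the same grasp; the last joint's range is limited). The gripper opens to 88 mm and grips with 3 to 60 N. Pads are 19 mm wide; open, the fingers measure 130 mm over their backs; the gripper's body (78 mm by 193 mm) begins 47 mm behind the grasp point.
Start: joints at [86.236, 20.546, 0.682, 0, -70.136, -16.507], TCP at [0.234, 0.633, 0.405] pointing down, gripper open.
Joint ranges: [-176.03, 176.03], [-82.01, 121.73], [-58.28, 71.71], [-173.87, 95.51], [-174.79, -0.11], [-173.66, 173.66]. Speed limits (degrees/s): [136.94, 136.94, 172.46, 180, 180, 180].

### API

Orientations are given as [roll, pitch, yaw] about the fixed x, y, z axes, in that order (R = Rz(yaw) Ry(pitch) Rx(roll)).
In Python, from plant import * gives the robot as it stands.
- The arm moves only by the shell command python3 -m handwheel 'ROWS'. ROWS is JSON, a list of rows, each a list of 7 numbers: the opening, from -1 (shut) to 1 (fully open), then the shift along the tool's x, y, z as a fraction of full scale, then the turn, a rotation vector about the tool's x, y, z as a fraction of full scale. A call has 1 to 5 rows; each row shifts and turns the commanded pose from where the row before left it, along the tool's axes as they then stand; what a row does not reach is not made up. Full scale, the value 1, is 0.025 m for a shift and 6 degrees for a turn. A row lasts 1/8 s, in which the tool goes at most 62.5 mm and 10.7 degrees, less where a joint would pass 70% of its speed; a pose out of reach is approached as far as the arm can. A call with a number of a shift or a turn outside -1 to 1 is refused whole. A call with a gripper value outside its range is refused whole. The fingers move at their own pace and stop on an object; the grip force is fixed at half the most. Time passes only in rows, so rows that do not move let the fingers close. It gives the time, the measured TCP pose, the force, the opening and the grip force at its end, in the units of the state.
- get_obs(): the state, without advancing time (a new reading comes with each control period).
- snapshot(name): name is "scene" or "top" or "wrist"; returns a dict with "color" (384x512x3 uint8, red, green, blue), "fx", "fy", "cx", "cy" (pixels), "k1" (the pictures are not rectified: a ray, as slopes to the right and down, at radius r is drawn at 1 + k1 r^2 times it, then the intrinsics apply), "R" (3x3) and "t" (3): a world point X has camera coordinates R X + t; the wrist camera has in their place "tool_from_camera" (4x4, takes a point from camera to tool coordinates, whose origin is the TCP and whose axes are the flange's). Camera axes: x right, y down, z forward; pixel columns grow to the right and rows downward; lengths in m; the calibration is good to about 2 mm. A picture is of the moment at which its call begins: read the wrist's pose just before it. There is no depth.
- close_job(): hands the job in; it is judged then, once.
The state is a dict: "clock": time; "joint_pos": joint angles; "qvel": joint speeds; "tau": joint torques, N m; "tool_pos": TCP position; "orientation": TCP orientation; "force": force on the tool from outside, world axes, zero at the start; "moment": the same for the moment, N m; "opening": finger opening in m; "gripper_force": force on a finger pad.
Only numpy, scipy, OpenCV 4.12 (cv2) and the standard library are available. Lean on these libraries where they do the work, as an engineer would, in place of code of your own. Each camera call takes 0.05 s, during which the arm holds its last target. There are 200 camera calls.

## Working session

There is one attempt and no reset: what is moved stays moved. The work goes in short steps, Python scripts to look and compute and a shell command to move; the robot and the scene stay as the last step left them, time stands still between calls to the robot, and variables do not carry over. Pictures are saved under pics/ and viewed, at most 10 in all, crops included, and the job is handed in when it is done.

```bash
mkdir -p pics; ls; cat > h.py <<'E'
from plant import *
import numpy as np, cv2, pickle
from scipy.spatial.transform import Rotation as Ro
def snap(n):
    o=get_obs(); s=snapshot(n); s['obs']=o
    if n=='wrist':
        T=np.array(s['tool_from_camera']); Rw=Ro.from_euler('xyz',o['orientation'],degrees=True).as_matrix()
        s['Rc']=Rw@T[:3,:3]; s['c']=Rw@T[:3,3]+np.array(o['tool_pos'])
    else:
        R=np.array(s['R']); s['Rc']=R.T; s['c']=-R.T@np.array(s['t'])
    return s
def ray(s,u,v):
    x=np.array([(u-s['cx'])/s['fx'],(v-s['cy'])/s['fy']]); d=x.copy()
    for _ in range(20): d=x/(1+s['k1']*(d@d))
    return s['Rc']@np.array([d[0],d[1],1])
def onz(s,u,v,z):
    r=ray(s,u,v); return s['c']+r*(z-s['c'][2])/r[2]
def save(s,f): cv2.imwrite('pics/'+f,s['color'][:,:,::-1])
E
python3 - <<'E'
from h import *
ss={n:snap(n) for n in('scene','top','wrist')}
pickle.dump(ss,open('s0.pkl','wb'))
im=np.hstack([cv2.resize(ss[n]['color'],(400,300)) for n in('scene','wrist')])
cv2.imwrite('pics/a.png',im[:,:,::-1]); save(ss['top'],'top.png')
for n in ss: print(n,ss[n]['c'],ss[n]['fx'],ss[n]['k1'])
print(get_obs())
E
```

```text
pics
scene [ 1.17911723 -0.40103685  0.64552857] 372.82347618308864 0.03385714293829216
top [ 0.31878206 -0.01676298  0.95208745] 408.49064938141197 -0.02638419092005863
wrist [0.31140373 0.60622568 0.38342505] 329.5174871646217 0.011895194400205823
{'clock': 0.15, 'joint_pos': array([ 8.62364340e+01,  2.05821172e+01,  6.46198343e-01, -1.20440808e-02,
       -7.01362021e+01, -1.65078385e+01]), 'qvel': array([ 0.02175288, -0.11076551,  0.2027006 ,  0.1369386 , -0.04605055,
        0.03902666]), 'tau': array([-5.03462888e-04, -5.83276176e+01,  2.93288451e+01,  7.00116456e+00,
        8.75461061e-03, -1.13289436e-04]), 'tool_pos': array([0.23381858, 0.63306286, 0.40394751]), 'orientation': array([ 1.79927634e+02, -9.63738759e-03, -2.02754979e+01]), 'force': array([-0.29861023, -0.42746346, -0.95545203]), 'moment': array([ 0.00738642, -0.00419189,  0.01092442]), 'gripper_force': 0.0, 'opening': 0.08746179898291966}
```

View pics/top.png

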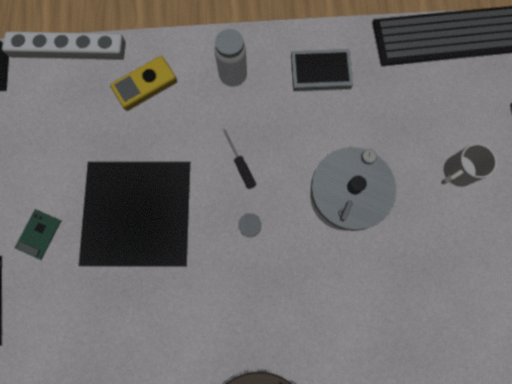

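View pics/a.png

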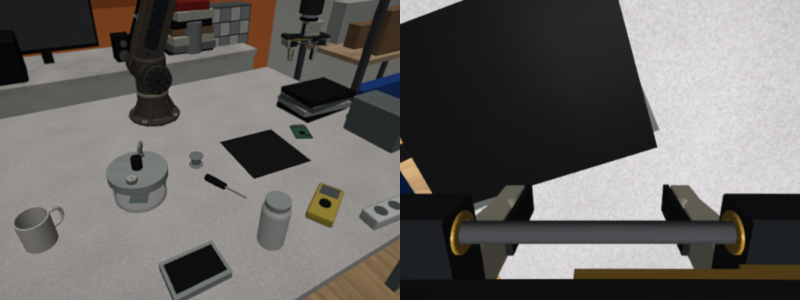

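Top view: lid disc centred about (353,189), with knob (357,185), tap bar (346,210) and gauge (369,156). The mat is about (135,214), the arm is over it, and a small knob-like part is at (250,225).

```bash
python3 - <<'E'
from h import *
ss=pickle.load(open('s0.pkl','rb')); s=ss['top']; im=s['color']; g=im.max(2)
# mat
n,l,st,ce=cv2.connectedComponentsWithStats(((g<45)).astype(np.uint8))
for i in range(1,n):
    if st[i,4]>100: print('dark',st[i],ce[i])
i=l[214,135]; c=max(cv2.findContours((l==i).astype(np.uint8),0,2)[0],key=cv2.contourArea)
b=cv2.boxPoints(cv2.minAreaRect(c)); P=np.array([onz(s,*p,.003)[:2] for p in b]); print('mat',P.mean(0),P,np.linalg.norm(P-np.roll(P,1,0),axis=1))
i=l[185,357]; kt=onz(s,*ce[i],.145); print('knob top',kt, onz(s,*ce[i],.13))
for p in [(369,156)]: print('gauge',onz(s,*p,.128))
print('tap',onz(s,346,210,.145), onz(s,342,217,.15),onz(s,351,203,.15))
for p in [(311,189),(396,189),(353,148)]: print(onz(s,*p,.106))
z=cv2.resize(im[140:240,300:405],None,fx=5,fy=5,interpolation=cv2.INTER_CUBIC); 
t=ss['scene']['color']; t=t[170:280,120:230]; t=cv2.resize(t,(275,275),interpolation=cv2.INTER_CUBIC)
o=np.zeros((500,800,3),np.uint8);o[:,:525]=z;o[:275,525:]=t
cv2.imwrite('pics/z.png',o[:,:,::-1])
E
```

```text
dark [ 373    7  139   58 1660] [432.96325301  42.41566265]
dark [384  14 128  15 208] [449.28365385  20.86538462]
dark [428  30  84  10 129] [471.04651163  34.25581395]
dark [419  38  93  10 132] [466.93181818  42.46969697]
dark [  0  42   8  48 285] [ 2.91578947 68.47368421]
dark [ 296   53   53   29 1388] [321.75072046  67.22190202]
dark [143  70  12  11 106] [148.66981132  75.08490566]
dark [235 157  20  31 260] [244.66153846 172.28076923]
dark [   80   163   109   103 10620] [135.35433145 214.19698682]
dark [348 177  18  17 226] [356.24778761 184.75221239]
mat [0.48509691 0.25995594] [[0.61581244 0.38963223]
 [0.59731217 0.12827141]
 [0.35530521 0.13687137]
 [0.37195783 0.38504875]] [0.24389768 0.26201476 0.24215972 0.24873545]
knob top [ 0.48619617 -0.23221626  0.145     ] [ 0.48930762 -0.23622053  0.13      ]
gauge [ 0.54951467 -0.27114827  0.128     ]
tap [ 0.43612105 -0.20544461  0.145     ] [ 0.42198974 -0.19473351  0.15      ] [ 0.4487564  -0.21589061  0.15      ]
[ 0.49179316 -0.14556504  0.106     ]
[ 0.47919533 -0.32616682  0.106     ]
[ 0.57600494 -0.24548837  0.106     ]
```

View pics/z.png

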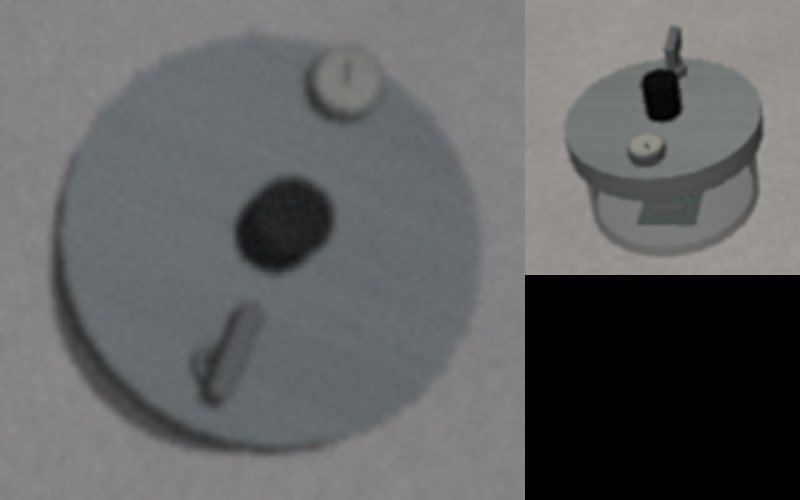

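Lid: knob near (0.487,-0.237), tap near (0.434,-0.205); their spacing of 62 mm matches the spec. The bar is about 9° ccw of shut. I'm moving over the tap, then turning 180° so joint 6 has room.

```bash
python3 -m handwheel '[[0.3,1,0.7,0,0,0,0],[0.3,1,0.7,0,0,0,0],[0.3,1,0.7,0,0,0,0],[0.3,1,0.7,0,0,0,0],[0.3,1,0.7,0,0,0,0]]'
python3 -m handwheel '[[0.3,1,0.7,0,0,0,0],[0.3,1,0.7,0,0,0,0],[0.3,1,0.7,0,0,0,0],[0.3,1,0.7,0,0,0,0],[0.3,1,0.7,0,0,0,0]]' >/dev/null
python3 -m handwheel '[[0.3,1,0.7,0,0,0,0],[0.3,1,0.7,0,0,0,0],[0.3,1,0.7,0,0,0,0],[0.3,1,0.7,0,0,0,0],[0.3,1,0.7,0,0,0,0]]'
python3 -m handwheel '[[0.3,0.2,0.9,0,0,0,0],[0.3,0.2,0.9,0,0,0,0],[0.3,0.2,0.9,0,0,0,0],[0.3,0.2,0.9,0,0,0,0],[0.3,0.2,0.9,0,0,0,0]]' >/dev/null
python3 -m handwheel '[[0.3,0.2,0.9,0,0,0,0],[0.3,0.2,0.9,0,0,0,0],[0.3,0.2,0.9,0,0,0,0],[0.3,0.2,0.9,0,0,0,0],[0.3,0.2,0.9,0,0,0,0]]' >/dev/null
python3 -m handwheel '[[0.3,0.2,0.9,0,0,0,0],[0.3,0.2,0.9,0,0,0,0],[0.3,0.2,0.9,0,0,0,0],[0.3,0.2,0.9,0,0,0,0],[0.3,0.2,0.9,0,0,0,0]]' >/dev/null
python3 -m handwheel '[[0.3,0.2,0.9,0,0,0,0],[0.3,0.2,0.9,0,0,0,0],[0.3,0.2,0.9,0,0,0,0],[0.3,0.2,0.9,0,0,0,0],[0.3,0.2,0.9,0,0,0,0]]'
python3 -m handwheel '[[0.3,0,0,0,0,0,1],[0.3,0,0,0,0,0,1],[0.3,0,0,0,0,0,1],[0.3,0,0,0,0,0,1],[0.3,0,0,0,0,0,1]]'
python3 -c "
from h import *
print(get_obs()['joint_pos'])"
```

```text
clock: 0.78
tool_pos: [0.322, 0.5058, 0.4049]
orientation: [-180.0, 0.0, -20.3]
force: [0.6, 0.3, -0.2]
opening: 0.0571
gripper_force: 0.0
clock: 2.02
tool_pos: [0.4953, 0.2548, 0.405]
orientation: [-180.0, -0.0, -20.3]
force: [-0.3, 0.5, -0.4]
opening: 0.057
gripper_force: 0.0
clock: 4.53
tool_pos: [0.4319, -0.2011, 0.4046]
orientation: [180.0, 0.0, -20.3]
force: [0.2, 0.0, 0.5]
opening: 0.0569
gripper_force: 0.0
clock: 5.15
tool_pos: [0.4321, -0.2004, 0.4046]
orientation: [180.0, 0.0, -50.5]
force: [-0.6, 0.0, 0.2]
opening: 0.057
gripper_force: 0.0
[-1.13680403e+00  1.49940034e+00 -2.34660274e+01 -2.29492420e-04
 -6.50442109e+01  4.06572614e+01]
```

```bash
python3 -m handwheel '[[0.3,0,0,0,0,0,1],[0.3,0,0,0,0,0,1],[0.3,0,0,0,0,0,1],[0.3,0,0,0,0,0,1],[0.3,0,0,0,0,0,1]]' >/dev/null
python3 -m handwheel '[[0.3,0,0,0,0,0,1],[0.3,0,0,0,0,0,1],[0.3,0,0,0,0,0,1],[0.3,0,0,0,0,0,1],[0.3,0,0,0,0,0,1]]' >/dev/null
python3 -m handwheel '[[0.3,0,0,0,0,0,1],[0.3,0,0,0,0,0,1],[0.3,0,0,0,0,0,1],[0.3,0,0,0,0,0,1],[0.3,0,0,0,0,0,1]]' >/dev/null
python3 -m handwheel '[[0.3,0,0,0,0,0,1],[0.3,0,0,0,0,0,1],[0.3,0,0,0,0,0,1],[0.3,0,0,0,0,0,1],[0.3,0,0,0,0,0,1]]' >/dev/null
python3 -m handwheel '[[0.3,0,0,0,0,0,1],[0.3,0,0,0,0,0,1],[0.3,0,0,0,0,0,1],[0.3,0,0,0,0,0,1],[0.3,0,0,0,0,0,0]]'
python3 - <<'E'
from h import *
s=snap('wrist'); pickle.dump(s,open('s1.pkl','wb')); save(s,'w1.png'); print(s['obs']['joint_pos'],s['c'],s['Rc'][:,2])
E
```

```text
clock: 8.28
tool_pos: [0.4322, -0.2003, 0.4046]
orientation: [-180.0, -0.0, 165.8]
force: [-0.4, 0.1, 1.2]
opening: 0.0569
gripper_force: 0.0
[-1.11935794e+00  1.49689174e+00 -2.34614184e+01  8.08348151e-04
 -6.50427094e+01 -1.03126836e+02] [ 0.35250042 -0.17817957  0.38420315] [ 0.29353852 -0.07418691 -0.95306424]
```

View pics/w1.png

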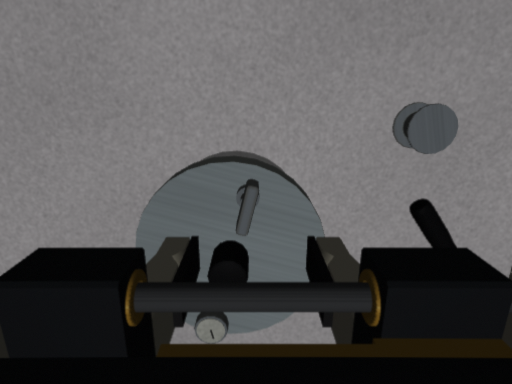

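Wrist view: bar top runs from (253,181) to (242,234); the knob is about (229,262) and the gauge (211,327). The lid edge is at u=136 to 325.

```bash
python3 - <<'E'
from h import *
s=pickle.load(open('s1.pkl','rb')); t=pickle.load(open('s0.pkl','rb'))['top']
a=onz(s,254,182,.150);b=onz(s,242,232,.150);print('bar',a,b,(a+b)/2,np.linalg.norm(a-b),np.degrees(np.arctan2(*(a-b)[1::-1])))
g=onz(s,211,326,.128); print('gauge',g)
# lid rim points in both views -> circle at z=.106
def circ(s,pts):
    P=np.array([onz(s,*p,.106)[:2] for p in pts]); A=np.c_[2*P,np.ones(len(P))]
    x=np.linalg.lstsq(A,(P**2).sum(1),rcond=None)[0]; return x[:2],np.sqrt(x[2]+x[:2]@x[:2])
print(circ(s,[(136,235),(160,190),(190,170),(235,161),(280,173),(306,195),(325,240)]))
print(circ(t,[(300+x/5,140+y/5) for x,y in[(62,205),(120,100),(180,58),(255,37),(480,240),(440,365),(370,425),(270,452),(130,390)]]))
c=circ(s,[(136,235),(160,190),(190,170),(235,161),(280,173),(306,195),(325,240)])[0]
m=(a+b)[:2]/2; print('tap dist',np.linalg.norm(m-c),np.degrees(np.arctan2(*(m-c)[::-1])),'gauge',np.linalg.norm(g[:2]-c),np.degrees(np.arctan2(*(c-g[:2])[::-1])))
E
```

```text
bar [ 0.41535735 -0.19289778  0.15      ] [ 0.45193792 -0.21169932  0.15      ] [ 0.43364764 -0.20229855  0.15      ] 0.04112950493609102 152.79792746565633
gauge [ 0.54626751 -0.26714433  0.128     ]
(array([ 0.49001284, -0.23340911]), np.float64(0.08875040786969592))
(array([ 0.48752707, -0.23693918]), np.float64(0.08874077762400809))
tap dist 0.06438092960889391 151.10366275175483 gauge 0.06559460346104304 149.049417918522
```

```bash
python3 -m handwheel '[[0.1,0,0,0,0,0,1],[0.1,0,0,0,0,0,1],[0.1,-0.1,-0.05,0,0,0,0],[0.1,0,0,0.8,0,0,0],[0.1,0,0,0.8,0,0,0]]'
python3 -m handwheel '[[0.1,0,0,0.8,0,0,0],[0.1,0,0,0.8,0,0,0],[0.1,0,0,0.5,0,0,0],[0.1,0,0,0.4,0,0,0],[0.1,0,0,0,0,0,0]]'
python3 -m handwheel '[[-0.4,0,0,0,0,0,0],[-1,0,0,0,0,0,0],[-1,0,0,0,0,0,0],[-1,0,0,0,0,0,0]]'
```

```text
clock: 8.95
tool_pos: [0.4343, -0.2023, 0.3643]
orientation: [180.0, 0.0, 154.0]
force: [0.2, 0.4, -0.0]
opening: 0.048
gripper_force: 0.0
clock: 9.57
tool_pos: [0.4342, -0.202, 0.3018]
orientation: [-180.0, -0.0, 153.8]
force: [-1.0, -0.5, 1.0]
opening: 0.0483
gripper_force: 0.0
clock: 10.07
tool_pos: [0.4342, -0.2021, 0.3024]
orientation: [-180.0, 0.0, 153.7]
force: [-0.8, -2.3, 0.4]
opening: 0.0141
gripper_force: 1.3
```

```bash
python3 -m handwheel '[[-1,0,0,0,0,0,0],[-1,0,0,0,0,0,0],[-1,0,0,0,0,0,-0.3],[-1,0,0,0,0,0,-0.5]]'
python3 -c "
from h import *
o=get_obs();print(o['moment'],o['orientation'])"
```

```text
clock: 10.58
tool_pos: [0.4342, -0.2023, 0.3023]
orientation: [-180.0, -0.0, 158.7]
force: [-2.9, -4.2, 2.9]
opening: 0.0098
gripper_force: 29.9
[-1.45955417  0.62324167 -0.02986186] [-1.79957622e+02 -8.37773706e-03  1.58692375e+02]
```

```bash
python3 -m handwheel '[[-1,0,0,0,0,0,-1],[-1,0,0,0,0,0,-1],[-1,0,0,0,0,0,-1],[-1,0,0,0,0,0,-1],[-1,0,0,0,0,0,-1]]'
python3 -m handwheel '[[-1,0,0,0,0,0,-1],[-1,0,0,0,0,0,-1],[-1,0,0,0,0,0,-1],[-1,0,0,0,0,0,-1],[-1,0,0,0,0,0,-1]]'
python3 -m handwheel '[[-1,0,0,0,0,0,-1],[-1,0,0,0,0,0,-1],[-1,0,0,0,0,0,-0.7],[-1,0,0,0,0,0,0]]'
python3 -c "
from h import *
o=get_obs();print(o['moment'],o['joint_pos'])"
```

```text
clock: 11.2
tool_pos: [0.4346, -0.2023, 0.3024]
orientation: [-180.0, 0.0, -171.2]
force: [0.6, -3.7, 0.5]
opening: 0.0099
gripper_force: 29.9
clock: 11.82
tool_pos: [0.4351, -0.2026, 0.3024]
orientation: [-179.9, 0.0, -141.2]
force: [2.3, -9.2, -4.0]
opening: 0.0096
gripper_force: 29.9
clock: 12.32
tool_pos: [0.4355, -0.2032, 0.3024]
orientation: [-179.8, -0.0, -125.1]
force: [5.9, -14.5, -7.2]
opening: 0.0098
gripper_force: 30.0
[-5.20175737 -1.9820172  -0.08084976] [ -1.42256141   7.67154104 -31.54708283   0.18788866 -50.61526442
 -33.79637932]
```

```bash
python3 -m handwheel '[[-1,0.02,-0.06,0,0,0,-0.3],[-1,0,0,0,0,0,-0.3],[-1,0,0,0,0,0,0]]'
python3 -c "
from h import *
o=get_obs();print(o['moment'])"
python3 -m handwheel '[[-1,0,0,0,0,0,-0.3],[-1,0,0,0,0,0,0]]'
python3 -c "
from h import *
o=get_obs();print(o['moment'])"
```

```text
clock: 12.7
tool_pos: [0.436, -0.2037, 0.3024]
orientation: [-179.9, -0.0, -121.5]
force: [2.8, -8.3, -1.7]
opening: 0.0095
gripper_force: 30.0
[-2.74957888 -1.05780072 -0.01406827]
clock: 12.95
tool_pos: [0.4359, -0.2038, 0.3024]
orientation: [-179.9, -0.0, -119.8]
force: [2.6, -7.8, -1.8]
opening: 0.01
gripper_force: 30.1
[-2.9581902 -1.0615205 -0.254803 ]
```

```bash
python3 -m handwheel '[[-1,0,0,0,0,0,-0.3],[-1,0,0,0,0,0,0]]'
python3 -c "
from h import *
o=get_obs();print(o['moment'])"
python3 -m handwheel '[[-1,0,0,0,0,0,-0.2],[-1,0,0,0,0,0,0]]'
python3 -c "
from h import *
o=get_obs();print(o['moment'])"
```

```text
clock: 13.2
tool_pos: [0.4358, -0.2038, 0.3024]
orientation: [-179.9, -0.0, -118.0]
force: [2.4, -8.6, -1.8]
opening: 0.0104
gripper_force: 30.6
[-3.08014761 -0.91968473 -0.42617413]
clock: 13.45
tool_pos: [0.4357, -0.2039, 0.3024]
orientation: [-179.9, -0.0, -116.8]
force: [1.1, -9.1, -1.2]
opening: 0.0105
gripper_force: 30.8
[-3.14398418 -0.6937299  -0.47699484]
```

```bash
python3 -m handwheel '[[-0.4,0,0,0,0,0,0],[-0.4,0,0,0,0,0,0],[-0.4,0,0,-0.8,0,0,0],[-0.4,0,0,-1,0,0,0],[-0.4,0,0,-1,0,0,0]]'
python3 -m handwheel '[[0.6,0,0,-1,0,0,1],[0.6,0,0,0,0,0,1],[0.6,0,0,0,0,0,1],[0.6,0,0,0,0,0,1],[0.6,0,0,0,0,0,1]]' >/dev/null
python3 -m handwheel '[[0.6,0,0,0,0,0,1],[0.6,0,0,0,0,0,1],[0.6,0,0,0,0,0,1],[0.6,0,0,0,0,0,1],[0.6,0,0,0,0,0,1]]' >/dev/null
python3 -m handwheel '[[0.6,0,0,0,0,0,1],[0.6,0,0,0,0,0,1],[0.6,0,0,0,0,0,1],[0.6,0,0,0,0,0,1],[0.6,0,0,0,0,0,1]]' >/dev/null
python3 -m handwheel '[[0.6,0,0,0,0,0,0.5],[0.6,0,0,0,0,0,0]]'
python3 - <<'E'
from h import *
s=snap('wrist'); pickle.dump(s,open('s2.pkl','wb')); save(s,'w2.png'); print(s['obs']['joint_pos'])
E
```

```text
clock: 14.08
tool_pos: [0.4351, -0.2029, 0.3727]
orientation: [180.0, 0.0, -116.8]
force: [1.3, 0.2, 1.1]
opening: 0.026
gripper_force: 0.0
clock: 16.2
tool_pos: [0.4352, -0.203, 0.397]
orientation: [180.0, -0.0, 150.2]
force: [0.4, -0.4, 0.9]
opening: 0.0701
gripper_force: 0.0
[-1.47681550e+00  2.24175737e+00 -2.37208938e+01 -2.80692846e-02
 -6.40557953e+01 -1.18322297e+02]
```

View pics/w2.png

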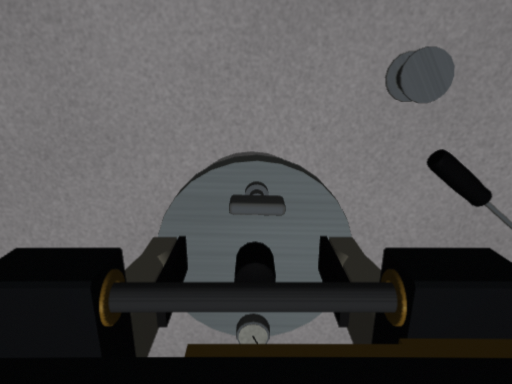

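The tap bar (231,203)–(285,206) is now square to the hub–knob–gauge line (u≈255). I'll check its angle and the knob position numerically.

```bash
python3 - <<'E'
from h import *
s=pickle.load(open('s2.pkl','rb')); g=s['color'].max(2).astype(int)
print(g[190:220:3,225:292:6])
t=onz(s,257.5,205,.150); ga=onz(s,253,332,.128); d=(ga-t)[:2]; print(t,ga,np.linalg.norm(d),np.degrees(np.arctan2(d[1],d[0])))
print('knob',t[:2]+d*62/132)
l=onz(s,230,203.5,.150); r=onz(s,285,206,.150); print('bar',np.degrees(np.arctan2(*(r-l)[1::-1])),np.linalg.norm(r-l))
m=(g<28).astype(np.uint8); m[:238]=0;m[282:]=0;m[:,:200]=0;m[:,310:]=0
u=np.where(m)[1]; print('knob u',u.min(),u.max())
print(s['obs']['tool_pos'], s['obs']['orientation'])
E
```

```text
[[98 98 99 99 75 29 65 58 98 99 98 98]
 [96 95 93 95 70 47 27 76 96 96 96 96]
 [93 56 26 27 26 28 26 31 34 41 99 99]
 [92 27 26 26 26 27 27 27 26 26 95 96]
 [92 29 36 35 32 31 29 29 28 29 90 92]
 [94 63 69 68 68 67 65 64 64 63 71 97]
 [92 71 77 77 77 77 77 77 78 76 64 95]
 [95 69 78 78 78 78 78 79 79 79 74 97]
 [94 84 74 74 71 78 68 67 69 68 97 99]
 [91 92 92 91 92 92 93 92 94 93 94 94]]
[ 0.43483778 -0.19650688  0.15      ] [ 0.54615571 -0.26393304  0.128     ] 0.13014594036635413 -31.203622836920836
knob [ 0.48712348 -0.22817674]
bar 57.4281360790237 0.04010868873953671
knob u 235 274
[ 0.43515292 -0.20299428  0.39695693] [ 1.79986537e+02 -2.82136879e-02  1.50188607e+02]
```

```bash
python3 -m handwheel '[[0.6,-0.82,0.02,0,0,0,0],[0.6,-0.82,0.02,0,0,0,0],[0.6,-0.82,0.02,0,0,0,0],[0.6,0,0,0.8,0,0,0],[0.6,0,0,0.8,0,0,0]]'
python3 -m handwheel '[[0.6,0,0,0.8,0,0,0],[0.6,0,0,0.8,0,0,0],[0.6,0,0,0.6,0,0,0],[0.6,0,0,0.4,0,0,0],[0.6,0,0,0,0,0,0]]'
python3 -m handwheel '[[0.1,0,0,0,0,0,0],[-0.1,0,0,0,0,0,0],[-0.3,0,0,0,0,0,0],[-1,0,0,0,0,0,0],[-1,0,0,0,0,0,0]]'
python3 -m handwheel '[[-1,0,0,0,0,0,0],[-1,0,0,0,0,0,0]]'
```

```text
clock: 16.88
tool_pos: [0.4895, -0.2326, 0.3564]
orientation: [180.0, -0.0, 150.2]
force: [0.7, 0.6, -0.1]
opening: 0.0704
gripper_force: 0.0
clock: 17.5
tool_pos: [0.4892, -0.2326, 0.2916]
orientation: [-180.0, -0.1, 150.1]
force: [0.7, -0.1, 0.4]
opening: 0.0703
gripper_force: 0.0
clock: 18.12
tool_pos: [0.4894, -0.2325, 0.2924]
orientation: [180.0, 0.0, 150.1]
force: [-0.2, 0.3, 2.2]
opening: 0.033
gripper_force: 30.0
clock: 18.38
tool_pos: [0.4894, -0.2325, 0.2924]
orientation: [180.0, 0.0, 150.1]
force: [-0.4, 1.4, 3.4]
opening: 0.0333
gripper_force: 30.0
```

```bash
python3 -m handwheel '[[-1,0,0,-0.1,0,0,0],[-1,0,0,-0.2,0,0,0],[-1,0,0,-0.2,0,0,0],[-1,0,0,-0.2,0,0,0],[-1,0,0,-0.2,0,0,0]]'
python3 -m handwheel '[[-1,0,0,-0.3,0,0,0],[-1,0,0,-0.3,0,0,0],[-1,0,0,-0.3,0,0,0],[-1,0,0,-0.3,0,0,0],[-1,0,0,-0.3,0,0,0]]'
python3 - <<'E'
from h import *
s=snap('wrist'); t=snap('scene'); save(s,'w3.png')
cv2.imwrite('pics/l.png',np.hstack([cv2.resize(x['color'],(400,300)) for x in(s,t)])[:,:,::-1])
print(s['obs']['moment'],s['obs']['force'])
E
```

```text
clock: 19.0
tool_pos: [0.4892, -0.2326, 0.315]
orientation: [180.0, -0.0, 150.1]
force: [-0.5, -0.7, -5.7]
opening: 0.0333
gripper_force: 30.0
clock: 19.62
tool_pos: [0.4893, -0.2326, 0.3527]
orientation: [-180.0, 0.0, 150.1]
force: [0.2, 0.4, -5.9]
opening: 0.0331
gripper_force: 30.0
[ 0.01237681 -0.11572131 -0.02795971] [ 0.22824003  0.36296796 -5.86255623]
```

View pics/l.png

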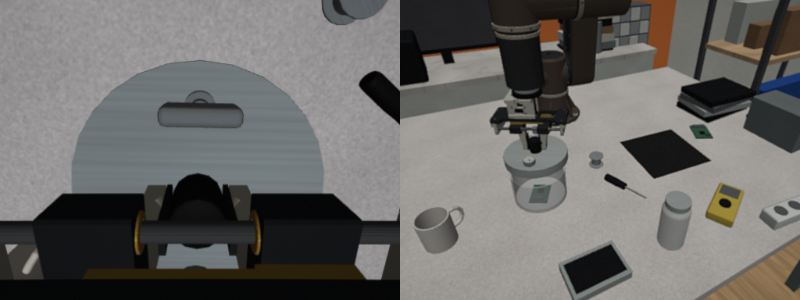

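The lid is up 60 mm, level and clear of the jar, with the tap still open. I'll turn +30° to keep joint 6 in range, then carry it across.

```bash
python3 -m handwheel '[[-1,0,0,0,0,0,-0.5],[-1,0,0,0,0,0,-1],[-1,0,0,0,0,0,-1],[-1,0,0,0,0,0,-1],[-1,0,0,0,0,0,-1]]'
python3 -m handwheel '[[-1,0,0,0,0,0,-0.5],[-1,0,0.2,0,0,0,0],[-1,0,0.4,0,0,0,0],[-1,0,0.6,0,0,0,0],[-1,0,0.8,0,0,0,0]]'
python3 -m handwheel '[[-1,0,0.8,0,0,0,0],[-1,0,0.8,0,0,0,0],[-1,0,0.8,0,0,0,0],[-1,0,0.8,0,0,0,0],[-1,0,0.8,0,0,0,0]]' >/dev/null
python3 -m handwheel '[[-1,0,0.8,0,0,0,0],[-1,0,0.8,0,0,0,0],[-1,0,0.8,0,0,0,0],[-1,0,0.8,0,0,0,0],[-1,0,0.8,0,0,0,0]]'
python3 -m handwheel '[[-1,0,0.8,0,0,0,0],[-1,0,0.8,0,0,0,0],[-1,0,0.8,0,0,0,0],[-1,0,0.8,0,0,0,0],[-1,0,0.8,0,0,0,0]]'
python3 - <<'E'
from h import *
print(get_obs()['joint_pos'])
s=pickle.load(open('s0.pkl','rb'))['top']; g=s['color'].max(2)
n,l,st,ce=cv2.connectedComponentsWithStats((g<45).astype(np.uint8))
c=max(cv2.findContours((l==l[214,135]).astype(np.uint8),0,2)[0],key=cv2.contourArea)
q=cv2.approxPolyDP(cv2.convexHull(c),8,True)[:,0]; P=np.array([onz(s,*p,.003)[:2] for p in q.astype(float)]); print(P,P.mean(0),np.linalg.norm(P-np.roll(P,1,0),axis=1))
E
```

```text
clock: 20.35
tool_pos: [0.4892, -0.2326, 0.3519]
orientation: [180.0, -0.0, 177.3]
force: [0.2, 0.3, -5.4]
opening: 0.0336
gripper_force: 30.0
clock: 20.98
tool_pos: [0.4891, -0.1815, 0.3522]
orientation: [180.0, 0.0, -179.9]
force: [0.5, -0.3, -4.8]
opening: 0.033
gripper_force: 30.0
clock: 22.22
tool_pos: [0.4883, 0.0189, 0.3523]
orientation: [180.0, 0.0, -179.9]
force: [0.3, 0.1, -5.9]
opening: 0.0331
gripper_force: 30.0
clock: 22.85
tool_pos: [0.4882, 0.1188, 0.3523]
orientation: [180.0, 0.0, -179.9]
force: [-0.5, -0.9, -5.6]
opening: 0.033
gripper_force: 30.0
[ 3.61129671e+01  6.70370646e+00 -2.50623273e+01 -7.05314171e-04
 -5.82196154e+01 -1.25972755e+02]
[[0.59731219 0.12827142]
 [0.35803121 0.14365189]
 [0.37423109 0.38508486]
 [0.61425112 0.36771355]] [0.4859564  0.25618043] [0.24004054 0.23977479 0.24197585 0.24064783]
```

```bash
python3 -m handwheel '[[-1,0.1,0.9,0,0,0,0],[-1,0,0.9,0,0,0,0],[-1,0,0.9,0,0,0,0],[-1,0,0.9,0,0,0,0],[-1,0,0.9,0,0,0,0]]'
python3 -m handwheel '[[-1,0,0.6,0,0,0,0],[-1,0,0.4,0,0,0,0],[-1,0,0,0.4,0,0,0],[-1,0,0,0.8,0,0,0],[-1,0,0,0.8,0,0,0]]'
python3 -m handwheel '[[-1,0,0,0.8,0,0,0],[-1,0,0,0.8,0,0,0],[-1,0,0,0.4,0,0,0],[-1,0,0,0.4,0,0,0],[-1,0,0,0.2,0,0,0]]'
python3 - <<'E'
from h import *
s=snap('wrist'); t=snap('top')
cv2.imwrite('pics/m.png',np.hstack([cv2.resize(x['color'],(400,300)) for x in(s,t)])[:,:,::-1])
E
```

```text
clock: 23.48
tool_pos: [0.4858, 0.2315, 0.3521]
orientation: [-180.0, -0.0, -179.9]
force: [-0.2, -0.0, -5.7]
opening: 0.0333
gripper_force: 30.0
clock: 24.1
tool_pos: [0.4855, 0.2541, 0.3011]
orientation: [-180.0, -0.0, -179.9]
force: [0.1, -0.7, -6.0]
opening: 0.0332
gripper_force: 30.0
clock: 24.72
tool_pos: [0.4857, 0.2547, 0.2368]
orientation: [-180.0, -0.0, -179.9]
force: [-0.5, 0.6, -6.2]
opening: 0.0333
gripper_force: 30.0
```

View pics/m.png

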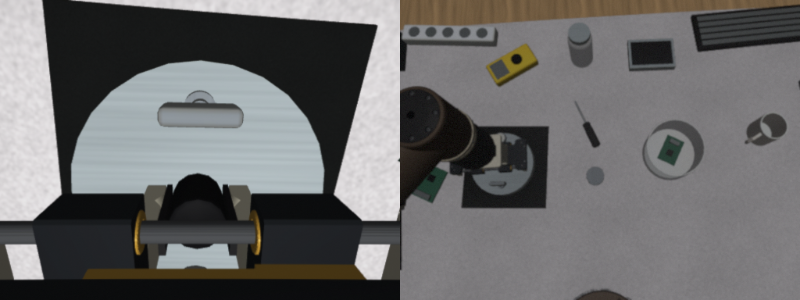

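The lid is held centred over the mat, with mat visible all round and the tap still open. I'll lower it gently over about 19 mm.

```bash
python3 -m handwheel '[[-1,0,0,0.2,0,0,0],[-1,0,0,0.2,0,0,0],[-1,0,0,0.15,0,0,0],[-1,0,0,0,0,0,0]]'
python3 -m handwheel '[[-1,0,0,0.08,0,0,0],[-1,0,0,0.04,0,0,0],[-1,0,0,0,0,0,0]]'
```

```text
clock: 25.32
tool_pos: [0.4856, 0.2548, 0.223]
orientation: [-180.0, -0.0, -179.9]
force: [0.8, 0.2, -6.0]
opening: 0.0334
gripper_force: 30.0
clock: 25.7
tool_pos: [0.4857, 0.2549, 0.2204]
orientation: [-180.0, 0.0, -179.9]
force: [-0.1, -0.6, -5.1]
opening: 0.0333
gripper_force: 30.0
```

```bash
python3 -m handwheel '[[-1,0,0,0.04,0,0,0],[-1,0,0,0.04,0,0,0],[-1,0,0,0,0,0,0]]'
python3 -m handwheel '[[-1,0,0,0.03,0,0,0],[-1,0,0,0,0,0,0]]'
python3 -m handwheel '[[-1,0,0,0.03,0,0,0],[-1,0,0,0,0,0,0]]'
```

```text
clock: 26.08
tool_pos: [0.4857, 0.2549, 0.2183]
orientation: [-180.0, -0.0, -179.9]
force: [-1.1, -0.8, -5.6]
opening: 0.0332
gripper_force: 30.0
clock: 26.32
tool_pos: [0.4857, 0.2549, 0.2176]
orientation: [-180.0, -0.0, -179.9]
force: [0.2, -0.0, -6.0]
opening: 0.0329
gripper_force: 30.0
clock: 26.58
tool_pos: [0.4857, 0.2549, 0.2174]
orientation: [180.0, 0.0, -179.9]
force: [-2.7, -0.9, 2.1]
opening: 0.0331
gripper_force: 30.0
```

Contact. Releasing and rising.

```bash
python3 -m handwheel '[[-0.15,0,0,0,0,0,0],[0.1,0,0,0,0,0,0],[0.5,0,0,0,0,0,0],[0.5,0,0,0,0,0,0],[0.5,0,0,-0.3,0,0,0]]'
python3 -m handwheel '[[0.5,0,0,-0.8,0,0,0],[0.5,0,0,-0.8,0,0,0],[0.5,0,0,-0.8,0,0,0],[0.5,0,0,-0.8,0,0,0],[0.5,0,0,-0.8,0,0,0]]'
python3 -m handwheel '[[0.5,0,0,-0.8,0,0,0],[0.5,0,0,-0.8,0,0,0],[0.5,0,0,-0.8,0,0,0],[0.5,0,0,0,0,0,0]]'
python3 - <<'E'
from h import *
s=snap('wrist'); t=snap('scene')
cv2.imwrite('pics/n.png',np.hstack([cv2.resize(x['color'],(400,300)) for x in(s,t)])[:,:,::-1])
E
```

```text
clock: 27.2
tool_pos: [0.4856, 0.2548, 0.2242]
orientation: [-179.9, -0.0, -179.9]
force: [0.5, 0.3, -0.6]
opening: 0.0648
gripper_force: 0.0
clock: 27.82
tool_pos: [0.4857, 0.2548, 0.3257]
orientation: [180.0, 0.0, -179.9]
force: [-0.4, 0.8, 0.3]
opening: 0.0657
gripper_force: 0.0
clock: 28.32
tool_pos: [0.4859, 0.255, 0.3865]
orientation: [179.9, 0.2, -179.9]
force: [0.3, 0.5, -0.7]
opening: 0.0659
gripper_force: 0.0
```

View pics/n.png

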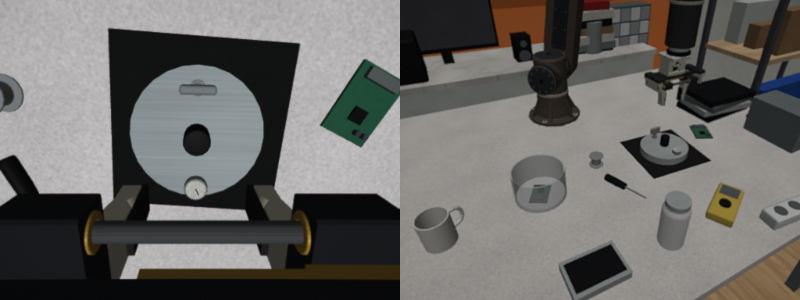

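The lid rests flat, knob up and wholly on the mat, with the tap open. The gripper is clear.

```bash
python3 -c "
from plant import *
print(close_job())"
```

```text
the job is handed in; nothing more can be done
None
```

The vent tap was turned open to its stop and left there, the lid was lifted off level and set down knob up, wholly on the black mat, and released; the job was handed in at about 28 s.

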